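# Shut the clamping fixture and lock its lid with the T-head key

## Robot

A 6-joint arm with a two-finger parallel gripper is mounted at the origin on the work surface. World frame = base frame: x ahead of the robot, y to its left, z up, the work surface at z = 0. Lengths are in m, angles in rad, forces in N, time in s.
With the tool pointing down it reaches from about 0.35 to 0.85 m from the base axis. Payload 8.1 kg.
Tool frame: the origin (TCP) lies at the very end of the fingers, on their centre line; the grasp point (between the pads) lies 19 mm behind it; z points along the fingers, y is the direction in which the jaws open and shut (so a half turn about z gives the same grasp; the last joint's range is limited). The gripper opens to 93 mm and grips with 3 to 60 N. Pads are 15 mm wide; open, the fingers measure 128 mm over their backs; the gripper's body (75 mm by 188 mm) begins 65 mm behind the grasp point.
Start: joints at [1.102, 0.13, 1.488, -0, 1.523, -0.085], TCP at [0.225, 0.556, 0.219] pointing down, gripper open.
Joint ranges: [-2.96, 2.96], [-0.89, 2.26], [0.02, 2.5], [-1.34, 4.48], [0, 2.73], [-2.66, 2.66]. Speed limits (rad/s): [2.39, 2.39, 2.79, 3.14, 3.14, 3.14].

## Interface

Orientations are given as a rotation vector (axis times angle).
In Python, from plant import robot gives the robot as it stands.
- The arm moves only by the tool jog_arm, never from a script. Its argument "commands" is a list of rows, each a list of 3 entries, a list of its own where there are three numbers: the shift along the world's x, y, z scaled (see below), then the turn, a rotation vector about the world's x, y, z scaled (see below), then the closure, from -1 (fully open) to 1 (shut), so that 0 is half open. In form: [[[tx, ty, tz], [ax, ay, az], hand], ...]. A call has 1 to 10 rows; each row is the pose to reach, as a shift and turn from the pose measured when the call began, turning the shorter way round; what a row does not reach only later rows make up. The controller multiplies each number of a shift by 0.6 m and each number of a turn by 2 pi rad. A row lasts 1/8 s, in which the tool goes at most 62.5 mm and 10.7 degrees, less where a joint would pass 70% of its speed; a pose out of reach is approached as far as the arm can. A call with a number of a shift or a turn outside -1 to 1 is refused whole. A call with a gripper value outside its range is refused whole. The fingers move at their own pace and stop on an object; "newtons" is the grip in N (left out, the last holds). Time passes only in rows, so rows that repeat a pose let the fingers close. It gives the time, the measured TCP pose, the force and the opening at its end, in the units of the state.
- robot.read_state(): the state, without advancing time (a new reading comes with each control period).
- robot.read_camera(name): name is "scene" or "top"; returns a dict with "pixels" (480x640x3 uint8, red, green, blue), "fovy" (degrees; the focal length in pixels is half the picture's height over the tangent of half this angle, whatever the lens; pixels are square), "cx", "cy" (the principal point, pixels), "rvec" (rotation vector, rad) and "tvec" (3), from world to camera coordinates, as OpenCV has them. Camera axes: x right, y down, z forward; pixel columns grow to the right and rows downward; lengths in m; the calibration is good to about 2 mm. A picture is of the moment at which its call begins. There is no depth.
- robot.close_job(): hands the job in, once; it reports no verdict.
Trained networks look in the newest picture that a camera, given by its name, has taken for a name from the list of things; names that differ only in an ending like _2 or _b are one class to them, and where a whole thing is asked for, a point or a joint stands for the part that bears it (a point fixed in the world has none). Each returns a list of dicts, best first, with "p" (0 to 1); they miss things now and then, are a little off and sometimes report something else, mostly with a low value. They report only what shows in the picture. A call takes as long as a camera call.
- robot.trace(camera, name): "pixels" (480x640 bool, what is visible of it) and "uv" ([column, row] in pixels, amid what is visible of it).
The state is a dict: "t": time; "q": joint angles; "dq": joint speeds; "joint_torque": joint torques, N m; "tool_pos": TCP position; "orientation": TCP orientation; "force": force on the tool from outside, world axes, zero at the start; "wrist_torque": the same for the moment, N m; "opening": finger opening in m.
Only numpy, scipy, OpenCV 4.12 (cv2) and the standard library are available. Lean on these libraries where they do the work, as an engineer would, in place of code of your own. Each camera call takes 0.05 s, during which the arm holds its last target.

## Task

Swing the green lid of the clamping fixture fully shut over the workpiece, then put the blue-handled T-head key through the slot in the lid, head lengthwise with the slot, until its collar sits flat on the lid. Then turn the key a quarter turn, so that its head lies square across the slot under the deck, and let go, leaving it seated; leave the yellow key, the loose housings and the hand tools where they are.

Things in the scene. Friction and masses are not known exactly. Their poses are not given: they have to be found in the camera images.
- lid (a joint): Angle of the fixture's green lid: 0 = shut (level), 0.7 to 1.2 rad at the start, at most 1.4. It is hinged on the fixture's near edge; opening swings its free edge up and towards the robot, so it is shut by pushing its outer (robot-side, upper) face or tab away from the robot and down. Friction hinge: stays where it is left, needs about 4 N at the tab.
- lid_hinge (a point): Middle of the lid's hinge axis, 65 mm above the table, at the lid's mid-thickness. Fixed to the fixture: x points level from the hinge to the free edge of the shut lid (away from the robot), y along the hinge axis, z up. Lid plate: 180 mm long, 130 wide, 8 thick, with a 62 mm square window near the hinge and the slot near its free edge.
- fixture: Bolted-down grey fixture, 190 x 140 mm, axes as lid_hinge; origin at the centre of its underside. Its 8 mm deck (top 60 mm, underside 52 mm above the table) has a 53 x 18 mm slot under the lid's slot, with 44 mm of free room below for the key's head to turn, either way round. Its round workpiece, 52 mm wide, reaches 79 mm above the table, 80 mm from the slot towards the hinge.
- lid_tab (a point): Middle of the outer (upper when shut) face of the black press tab, 28 x 50 x 8 mm, on the lid's free edge; 193 mm from the hinge axis (the tab ends at 207 mm), 4 mm outside mid-thickness. Moves with the lid; its axes are the lid's (x from hinge to free edge, z out of the outer face).
- slot (a point): Centre of the slot at the level of the shut lid's upper face: 69 mm above the table, 140 mm from the hinge axis. Fixed to the fixture, axes as lid_hinge. The lid's slot is 48 mm long along this y and 15 mm wide along this x, with a 1.5 mm chamfer. With the blue key fully in, its grip centre is 33 mm above this point.
- blue_key_grip (a point): Centre of the key's blue grip bar: 64 mm long along this x, 14 wide along y, 30 tall; z up. The collar's (36 mm wide, 6 thick) underside is 33 mm below this point. Below it an 11 mm shaft and the steel T-head: 44 mm long along x, 11 wide; its top 21 mm and its tapered end 35 mm under the collar's underside, so seated its top is 4 mm below the deck. About 0.2 kg.
- blue_holder: Fixed grey holder of the blue key, 90 (x) x 56 x 47 mm tall, origin at the centre of its underside. The key hangs in it by its collar, bar along the holder's x, head in a 51 x 20 mm slot: the grip centre is 80 mm above the table. Lift the key straight up by 40 mm or more to clear it.
- yellow_key_grip (a point): Centre of the yellow grip bar of a like key whose head is 60 mm long, too long for the fixture; it stands in a like holder. Not to be used.
- housing_a: Loose round aluminium housing, 60 mm wide, 32 mm tall; origin at the centre of its underside. Leave it.
- housing_b: Another like housing. Leave it.
- screwdriver_grip (a point): Handle of a red screwdriver, 190 mm long, lying on the table. Leave it.
- wrench_grip (a point): Handle of a steel wrench, 160 mm long, lying on the table. Leave it.

How it is judged:
On the way, in this order (a step that is already met when the one before it is completed fails the run):
1. the lid is shut (value of joint lid below 0.04 rad), for 0.2 s.
2. with the lid shut, the blue key's head is through the slot lengthwise and its collar is down on the lid (value of joint lid below 0.04 rad and z of blue_key_grip in the frame of slot below 0.0365 m and horizontal distance between blue_key_grip and slot below 0.008 m and angle between the x axis of blue_key_grip and the y axis of slot, either way round below 0.3 rad), for 0.1 s.
At the end, for the whole second after the job is handed in: The lid is shut (within 0.04 rad), the blue key stands upright (within 0.08 rad) in the slot with its collar on the lid (grip centre 29 to 35.5 mm above the slot point, within 8 mm of it sideways), and its bar and head lie square across the slot (within 15 degrees) (value of joint lid below 0.04 rad and z of blue_key_grip in the frame of slot between 0.029 and 0.0355 m and horizontal distance between blue_key_grip and slot below 0.008 m and angle between blue_key_grip's own z axis and vertical below 0.08 rad and angle between the x axis of blue_key_grip and the x axis of slot, either way round below 0.26 rad); the robot touches nothing.
It fails at once if the yellow key, a housing or a hand tool is moved by more than 30 mm (distance of any of yellow_key_grip, housing_a, housing_b, screwdriver_grip, wrench_grip from where it was at the start of the episode above 0.03 m).
It also fails if it takes over 66 s, if anything falls off the work surface, if the arm or the gripper's body presses on something with over 40 N, if the wrist force passes 120 N, or if a joint passes its speed limit or range.

## Working session

There is one attempt and no reset: what is moved stays moved. The work goes in short steps, Python scripts to look and compute and a tool call to move; the robot and the scene stay as the last step left them, time stands still between calls to the robot, and variables do not carry over. Pictures are saved under pics/ and viewed, and the job is handed in when it is done.

Besides the shell and the picture viewer there is one more tool, called as name(argument=value, ...), one argument or row to a line, values as JSON. jog_arm: Moves the arm, as the interface text tells. Shifts and turns lie within -1 to 1; 1 stands for 0.6 m of shift or 2 pi rad of turn. Its arguments: {"type":"object","properties":{"commands":{"type":"array"},"newtons":{"type":"number"}},"required":["commands"]}

```bash
mkdir -p pics; ls
cat > h.py <<'E'
import numpy as np, cv2, pickle
from plant import robot
def grab(name, fn=None):
    c=robot.read_camera(name)
    pickle.dump(c,open(f'{name}.pkl','wb'))
    if fn: cv2.imwrite('pics/'+fn, c['pixels'][:,:,::-1])
    return c
def K(c):
    f=240/np.tan(np.radians(c['fovy'])/2); return np.array([[f,0,c['cx']],[0,f,c['cy']],[0,0,1.]])
def proj(c,P): return cv2.projectPoints(np.array(P,float).reshape(-1,1,3),np.array(c['rvec'],float),np.array(c['tvec'],float),K(c),None)[0].reshape(-1,2)
def onz(c,uv,z):
    uv=np.atleast_2d(np.array(uv,float)); R=cv2.Rodrigues(np.array(c['rvec'],float))[0]; t=np.array(c['tvec'],float)
    C=-R.T@t; d=(R.T@np.linalg.inv(K(c))@np.c_[uv,np.ones(len(uv))].T).T
    return C+d*((z-C[2])/d[:,2])[:,None]
E
python3 - <<'E'
from h import *
for n in ['scene','top']:
    c=grab(n,n+'0.png'); print(n,c['fovy'],c['cx'],c['cy'],c['rvec'],c['tvec'])
    R=cv2.Rodrigues(np.array(c['rvec'],float))[0]; print(-R.T@np.array(c['tvec']))
    for o in ['lid','fixture','blue_key_grip','blue_holder','yellow_key_grip','housing_a','screwdriver_grip','wrench_grip','lid_tab']:
        for r in robot.trace(n,o)[:3]: print(o,round(r['p'],2),r['uv'],r['pixels'].sum())
s=robot.read_state(); print(s)
E
```

```text
pics
scene 48.06862714427301 321.84706565642085 236.60654371581722 [ 2.31044498  0.98960304 -0.36475044] [-0.39313996 -0.22664449  1.38287796]
[ 1.03223209 -0.40889585  0.94105223]
lid 0.89 [377.8, 174.0] 996
lid 0.36 [416.1, 297.4] 536
fixture 0.64 [381.9, 210.1] 6058
blue_key_grip 0.64 [145.9, 360.4] 577
blue_holder 0.85 [159.4, 377.0] 1438
yellow_key_grip 0.61 [229.7, 307.6] 561
housing_a 0.69 [197.3, 262.3] 623
housing_a 0.61 [355.1, 338.4] 734
housing_a 0.46 [383.9, 210.7] 5978
screwdriver_grip 0.9 [415.8, 295.7] 631
wrench_grip 0.56 [446.3, 166.3] 403
lid_tab 0.77 [379.7, 169.5] 991
lid_tab 0.47 [380.2, 207.9] 6107
top 48.23453790532786 316.36974023164277 243.01136406427847 [ 2.1214189  -2.18104883  0.14930146] [0.03565608 0.54759445 1.05540779]
[0.39944974 0.02454474 1.12020271]
lid 0.62 [213.9, 251.8] 5038
fixture 0.74 [220.5, 250.4] 7746
blue_key_grip 0.93 [514.5, 256.8] 543
blue_holder 0.69 [500.0, 259.2] 1081
blue_holder 0.6 [221.6, 251.7] 7647
yellow_key_grip 0.66 [420.3, 252.2] 462
housing_a 0.94 [348.0, 170.4] 588
housing_a 0.59 [406.5, 339.2] 703
screwdriver_grip 0.6 [269.1, 161.2] 654
wrench_grip 0.64 [115.3, 263.6] 766
lid_tab 0.66 [215.7, 252.9] 5080
{'t': 1.0, 'q': array([ 1.10162010e+00,  1.30395589e-01,  1.48820690e+00,  6.70342180e-06,
        1.52297393e+00, -8.54185388e-02]), 'dq': array([ 0.00111408,  0.00132785, -0.00133162, -0.00113116,  0.00237818,
        0.00044205]), 'joint_torque': array([-1.64207431e-04, -5.59762466e+01, -4.92070198e+01,  7.70881539e-02,
        2.21890316e-02, -4.59501177e-05]), 'tool_pos': array([0.22463698, 0.55637407, 0.21863406]), 'orientation': array([-5.99113116e-01, -3.08393504e+00, -2.73983189e-05]), 'force': array([-1.08627653, -0.34363203, -0.37995677]), 'wrist_torque': array([ 0.04309512, -0.02310184, -0.04113382]), 'opening': 0.0928328203408144}
```

View pics/scene0.png

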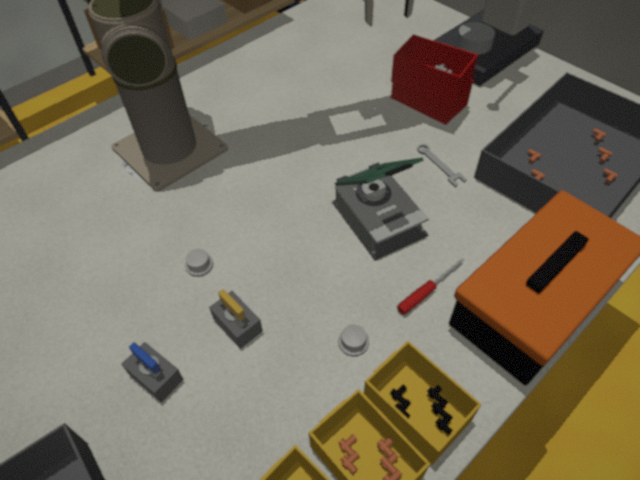

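View pics/top0.png

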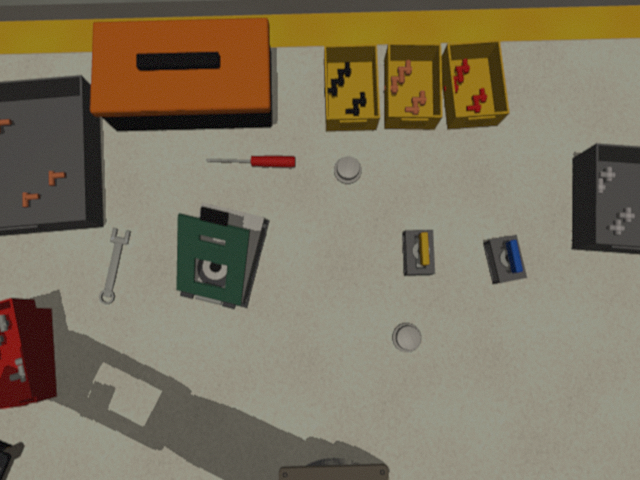

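Run:
```python
import cv2
s=cv2.imread('pics/scene0.png');t=cv2.imread('pics/top0.png')
a=cv2.resize(s[145:265,320:480],(800,600),interpolation=cv2.INTER_CUBIC);cv2.imwrite('pics/z1.png',a)
a=cv2.resize(t[195:315,140:300],(800,600),interpolation=cv2.INTER_CUBIC);cv2.imwrite('pics/z2.png',a)
a=cv2.resize(t[210:300,390:540],(800,480),interpolation=cv2.INTER_CUBIC);cv2.imwrite('pics/z3.png',a)
a=cv2.resize(s[280:400,110:270],(800,600),interpolation=cv2.INTER_CUBIC);cv2.imwrite('pics/z4.png',a)
```

```text
(no output)
```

View pics/z1.png

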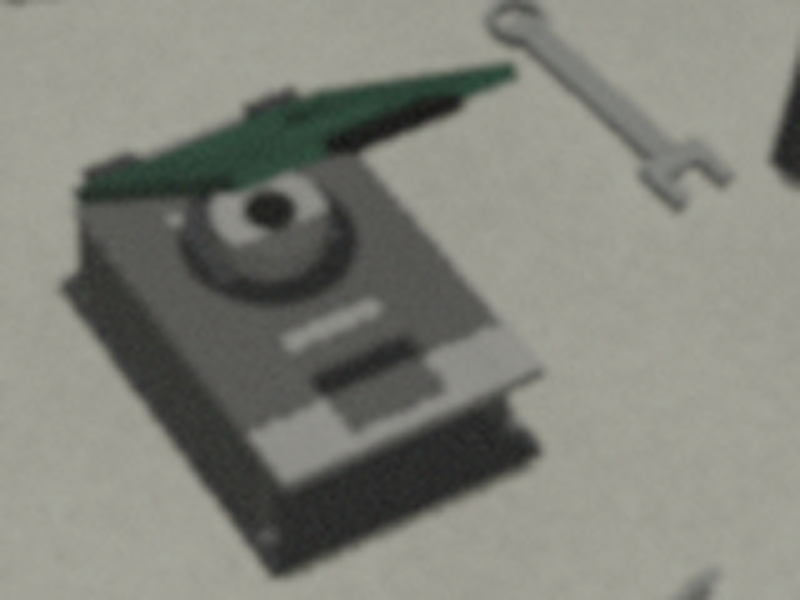

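View pics/z2.png

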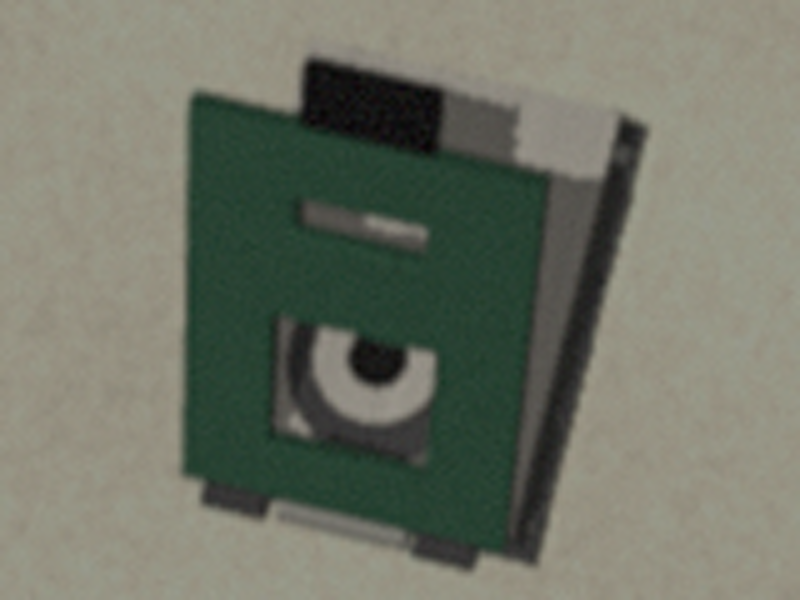

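View pics/z3.png

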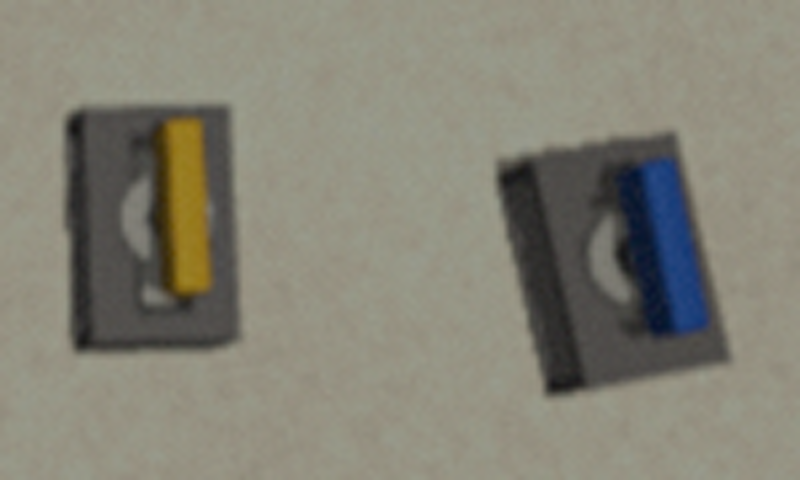

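View pics/z4.png

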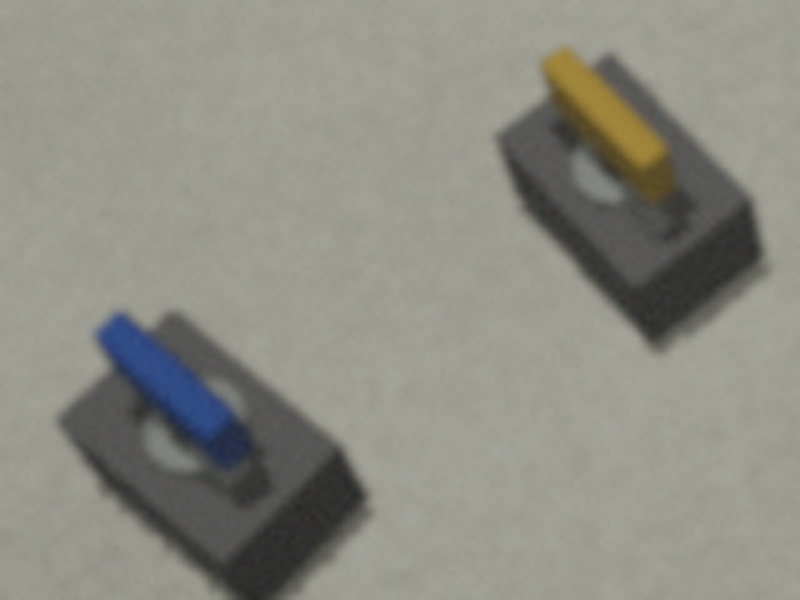

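```bash
cat > fit.py <<'E'
from h import *
from scipy.optimize import least_squares
cs=pickle.load(open('scene.pkl','rb'));ct=pickle.load(open('top.pkl','rb'))
def hw(p,P):
    x,y,yaw=p[:3];c,s=np.cos(yaw),np.sin(yaw);P=np.array(P,float)
    return np.c_[x+c*P[:,0]-s*P[:,1],y+s*P[:,0]+c*P[:,1],65e-3+P[:,2]]
def lid(th,P):
    P=np.array(P,float);c,s=np.cos(th),np.sin(th)
    return np.c_[c*P[:,0]-s*P[:,2],P[:,1],s*P[:,0]+c*P[:,2]]
LP=[[.18,.065,.004],[.18,-.065,.004],[0,.065,.004],[0,-.065,.004],[.140,0,.004],[.207,.025,.004],[.207,-.025,.004]]
LT=[(192,92),(550,172),(183,475),(505,552),(363,222),(308,57),(442,88)]
T2=lambda L:np.array(L)/5+[140,195]-.4
S1=lambda L:np.array(L)/5+[320,145]-.4
def res(p):
    th,xf=p[3],p[4]
    A=proj(ct,hw(p,lid(th,LP)))-T2(LT)
    A[2:4]*=.3  # hinge edge uncertain
    F=[[.06,0,.014],[xf,-.07,-.005]]
    B=proj(ct,hw(p,F))-T2([(377,360),(625,115)])
    G=[[.06,0,.014],[xf,-.07,-.005],[xf,.07,-.005]]
    C=proj(cs,hw(p,G))-S1([(270,210),(290,490),(540,372)])
    return np.r_[A.ravel(),B.ravel(),C.ravel()]
r=least_squares(res,[.4,.2,0,.9,.19],loss='soft_l1')
print(r.x,r.cost);print(res(r.x).reshape(-1,2).round(1))
p=r.x
print('slot',hw(p,[[.14,0,.004]]),'tab',hw(p,lid(p[3],[[.193,0,.004]])),'dir',np.cos(p[2]),np.sin(p[2]))
for c,z0,k,n in((ct,[140,195],5,'z2'),(cs,[320,145],5,'z1')):
    im=cv2.imread(f'pics/{n}.png')
    for P,col in((hw(p,lid(p[3],LP)),(0,0,255)),(hw(p,[[.06,0,.014],[.14,.0265,-.005],[.14,-.0265,-.005],[p[4],.07,-.005],[p[4],-.07,-.005]]),(255,0,255))):
        for q in (proj(c,P)+.4-z0)*k: cv2.circle(im,(int(q[0]),int(q[1])),4,col,-1)
    cv2.imwrite(f'pics/{n}f.png',im)
# blue key: top of bar z=.095
Z3=lambda L:np.array(L)*[150/800,90/480]+[390,210]-.4
Z4=lambda L:np.array(L)/5+[110,280]-.4
cor=np.array([[.032,.007],[.032,-.007],[-.032,-.007],[-.032,.007]])
def key(p,z): c,s=np.cos(p[2]),np.sin(p[2]); return np.c_[p[0]+c*cor[:,0]-s*cor[:,1],p[1]+s*cor[:,0]+c*cor[:,1],np.full(4,z)]
# top view: up=+x, left=+y -> order (+,+),(+,-),(-,-),(-,+)
tk=Z3([(637,163),(672,160),(707,328),(672,335)])
print(onz(ct,tk,.095).round(4))
def rk(p): return (proj(ct,key(p,.095))-tk).ravel()
r=least_squares(rk,[.4,-.35,0]);print('blue top only',r.x,r.fun.round(1))
# scene: long bar from upper left (robot side, -x) to lower right(+x). 
sk=Z4([(243,428),(205,452),(100,332),(122,312)])
def rs(p): return (proj(cs,key(p,.095))-sk).ravel()
r2=least_squares(rs,r.x);print('blue scene only',r2.x,r2.fun.round(1))
r3=least_squares(lambda p:np.r_[rk(p),rs(p)],r.x);print('both',r3.x,r3.fun.round(1))
E
python3 fit.py
```

```text
[ 0.44544253  0.2345226  -0.25966178  0.7413578   0.18102188] 9.964651919216461
[[-0.1 -0.1]
 [-0.3  0.6]
 [-0.1  0. ]
 [-0.1  0. ]
 [ 0.   0.6]
 [-0.7 -0.8]
 [ 0.4 -0.5]
 [ 0.1 -0.9]
 [ 1.3 -1.4]
 [-1.6 -0.5]
 [-4.1 -0.7]
 [ 1.8 -2.4]]
slot [[0.58074929 0.19857709 0.069     ]] tab [[0.58040759 0.19866787 0.19828118]] dir 0.9664768720334512 -0.2567536870707719
[[ 0.5357 -0.3515  0.095 ]
 [ 0.5364 -0.3643  0.095 ]
 [ 0.4752 -0.3721  0.095 ]
 [ 0.473  -0.3593  0.095 ]]
blue top only [ 0.50511438 -0.36178794  0.12357114] [-0.3 -0.1  0.2 -0.7  0.4  0.5 -0.2  0.3]
blue scene only [ 0.51409555 -0.36286116  0.07074781] [-0.6 -0.7  0.2  0.3 -0.9  0.9  1.4 -0.5]
both [ 0.50943337 -0.36244102  0.0909873 ] [ 0.3 -2.6  0.9 -2.8  0.  -1.6 -0.6 -2.  -1.7 -3.  -0.7 -2.  -2.4 -0.7
 -0.2 -2.2]
```

```bash
python3 - <<'E'
from h import *
cs=pickle.load(open('scene.pkl','rb'));ct=pickle.load(open('top.pkl','rb'))
print(cs.keys())
s=robot.read_state();R=cv2.Rodrigues(s['orientation'])[0];T=s['tool_pos']
for d in (-.0464,-.064,0,.0464,.064): print(d,proj(cs,[T+R@[0,d,0]]),proj(ct,[T+R@[0,d,0]]))
print(R.round(3))
Z3=lambda L:np.array(L)*[150/800,90/480]+[390,210]-.4
Z4=lambda L:np.array(L)/5+[110,280]-.4
# holder top corners z=.047
print(onz(ct,Z3([(497,160),(675,133),(730,360),(583,388)]),.047).round(4))
print(onz(cs,Z4([(340,450),(222,565),(60,420),(175,312)]),.047).round(4))
print('yellow')
print(onz(ct,Z3([(80,110),(230,107),(240,340),(88,347)]),.047).round(4))
print(onz(cs,Z4([(750,200),(635,287),(497,137),(610,55)]),.047).round(4))
E
python3 - <<'E'
import cv2
s=cv2.imread('pics/scene0.png')
cv2.imwrite('pics/z5.png',cv2.resize(s[0:60,340:440],(800,480),interpolation=cv2.INTER_CUBIC))
E
```

```text
dict_keys(['pixels', 'fovy', 'cx', 'cy', 'rvec', 'tvec'])
-0.0464 [[369.97220809  23.65509762]] [[ 16.91993746 445.41454055]]
-0.064 [[363.44248003  25.17438009]] [[ 26.86194738 449.38010091]]
0 [[387.01309893  19.69016577]] [[ -9.19886923 434.99655614]]
0.0464 [[403.80627131  15.78287098]] [[-35.18515789 424.63142907]]
0.064 [[410.11241138  14.31561109]] [[-45.00756921 420.7135729 ]]
[[-0.927  0.374  0.   ]
 [ 0.374  0.927  0.   ]
 [ 0.     0.    -1.   ]]
[[ 0.5447 -0.3161  0.047 ]
 [ 0.5532 -0.3844  0.047 ]
 [ 0.4665 -0.3983  0.047 ]
 [ 0.4575 -0.3423  0.047 ]]
[[ 0.551  -0.3299  0.047 ]
 [ 0.5584 -0.3835  0.047 ]
 [ 0.4715 -0.3964  0.047 ]
 [ 0.4631 -0.3435  0.047 ]]
yellow
[[ 0.5683 -0.159   0.047 ]
 [ 0.5678 -0.2161  0.047 ]
 [ 0.4791 -0.2148  0.047 ]
 [ 0.4781 -0.1575  0.047 ]]
[[ 0.5739 -0.1606  0.047 ]
 [ 0.5727 -0.2145  0.047 ]
 [ 0.4849 -0.2136  0.047 ]
 [ 0.4855 -0.1594  0.047 ]]
```

View pics/z5.png

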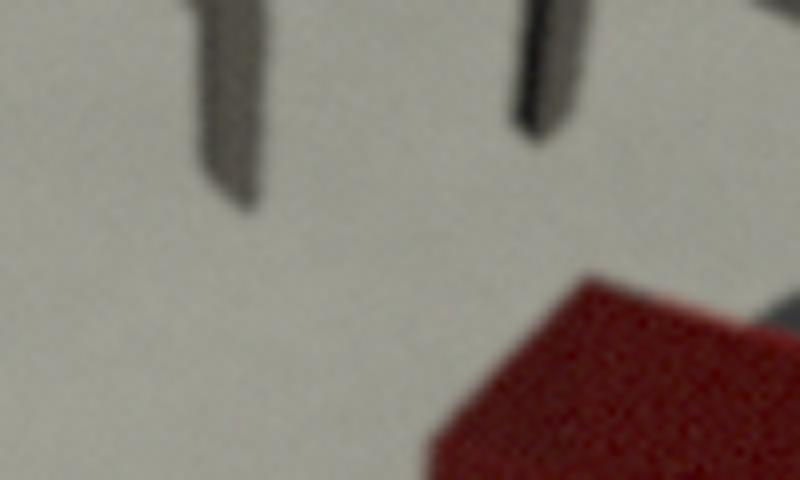

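View pics/z1f.png

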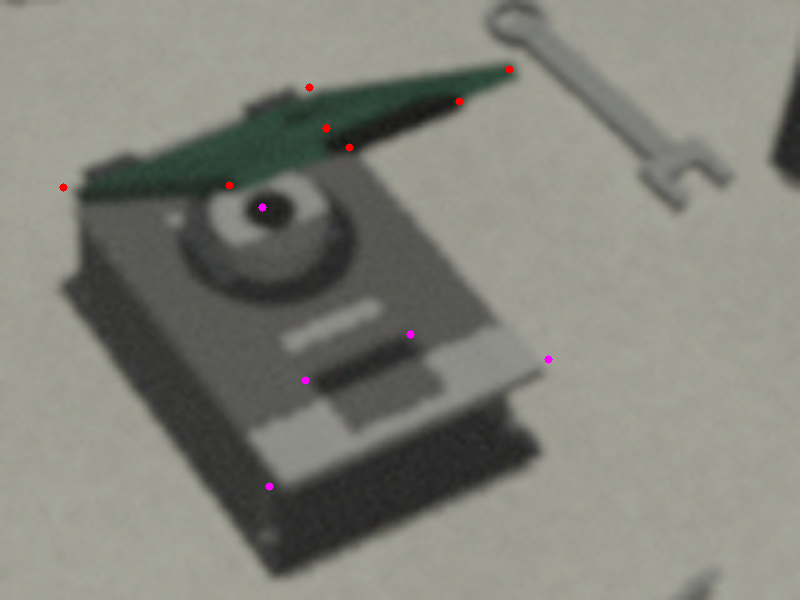

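View pics/z2f.png

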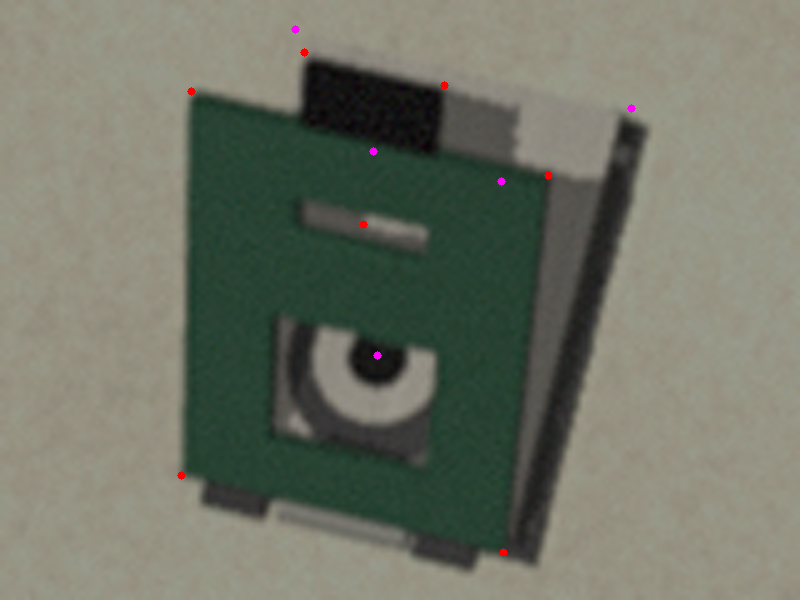

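jog_arm(
  commands=[
    [[0.588, -0.595, 0.07], [0, 0, 0.02], 1],
    [[0.588, -0.595, 0.07], [0, 0, 0.02], 1],
    [[0.588, -0.595, 0.07], [0, 0, 0.02], 1],
    [[0.588, -0.595, 0.07], [0, 0, 0.02], 1],
    [[0.588, -0.595, 0.07], [0, 0, 0.02], 1],
    [[0.588, -0.595, 0.07], [0, 0, 0.02], 1],
    [[0.588, -0.595, 0.07], [0, 0, 0.02], 1],
    [[0.588, -0.595, 0.07], [0, 0, 0.02], 1],
    [[0.588, -0.595, 0.07], [0, 0, 0.02], 1],
    [[0.588, -0.595, 0.07], [0, 0, 0.02], 1],
  ],
  newtons=20,
)

```text
t: 2.25
tool_pos: [0.5774, 0.1993, 0.2604]
orientation: [-0.406, -3.115, -0.0]
force: [-0.7, -0.3, 0.4]
opening: 0.0012
```

Run:
```python
from h import *
c=grab('top');d=grab('scene')
im=np.vstack([cv2.resize(c['pixels'][180:330,130:330],(800,600)),])
cv2.imwrite('pics/a1t.png',im[:,:,::-1]);cv2.imwrite('pics/a1s.png',cv2.resize(d['pixels'][100:280,300:500],(667,600))[:,:,::-1])
s=robot.read_state();print(s['t'],s['tool_pos'],s['orientation'],s['force'])
print(proj(c,[s['tool_pos']]),proj(d,[s['tool_pos']]))
print((proj(c,[s['tool_pos']])-[130,180])*4,(proj(d,[s['tool_pos']])-[300,100])*3.333)
```

```text
2.35 [0.57662719 0.20047993 0.26051122] [-4.02336412e-01 -3.11517016e+00 -4.01680689e-04] [ 0.30669391  0.40402037 -1.00768146]
[[205.65521925 210.277192  ]] [[399.3239711  144.13523403]]
[[302.620877   121.10876802]] [[331.04679566 147.10273502]]
```

View pics/a1t.png

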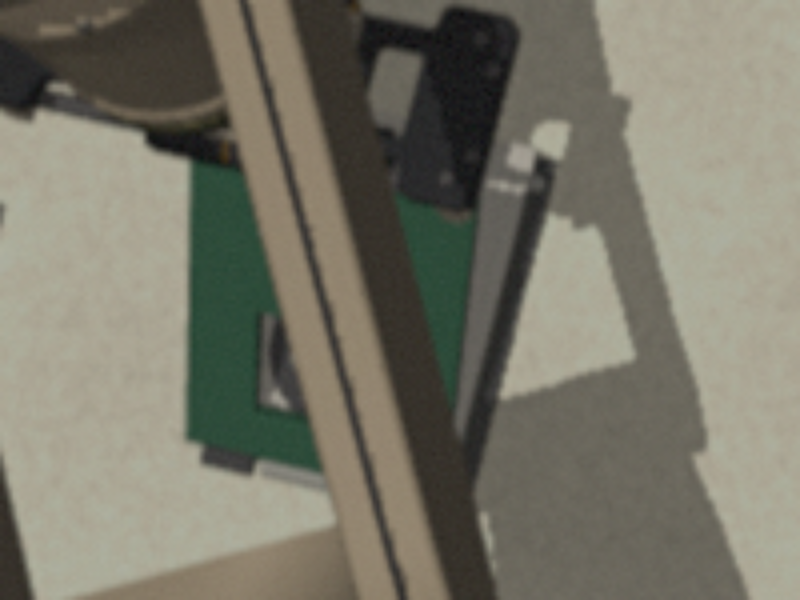

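View pics/a1s.png

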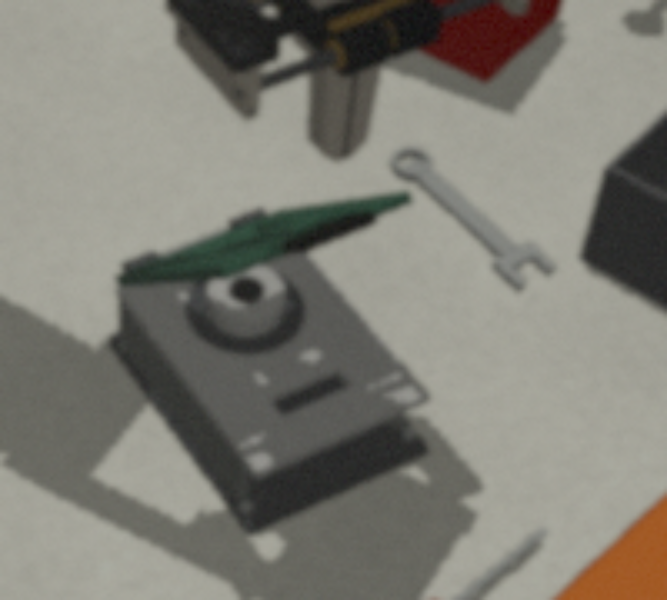

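jog_arm(
  commands=[
    [[0.002, -0.002, -0.07], [0, 0, 0], 1],
    [[0.002, -0.002, -0.107], [0, 0, 0], 1],
    [[0.018, -0.005, -0.125], [0, 0, 0], 1],
    [[0.03, -0.009, -0.142], [0, 0, 0], 1],
    [[0.042, -0.012, -0.162], [0, 0, 0], 1],
    [[0.053, -0.015, -0.182], [0, 0, 0], 1],
    [[0.062, -0.018, -0.204], [0, 0, 0], 1],
    [[0.071, -0.02, -0.226], [0, 0, 0], 1],
    [[0.077, -0.022, -0.25], [0, 0, 0], 1],
    [[0.082, -0.023, -0.272], [0, 0, 0], 1],
  ],
)

```text
t: 3.6
tool_pos: [0.626, 0.1864, 0.0962]
orientation: [-0.402, -3.115, -0.0]
force: [-0.9, 0.5, 0.5]
opening: -0.0
```

Run:
```python
from h import *
d=grab('scene')
cv2.imwrite('pics/a2s.png',cv2.resize(d['pixels'][100:280,300:500],(667,600))[:,:,::-1])
```

```text
(no output)
```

View pics/a2s.png

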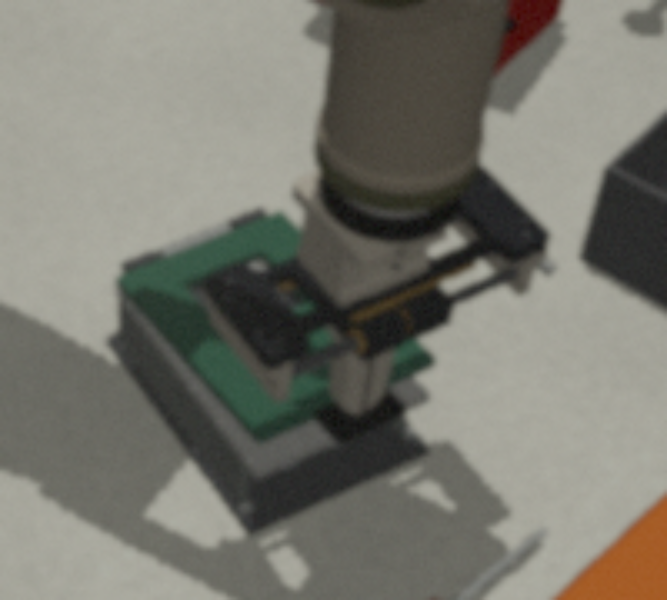

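jog_arm(
  commands=[
    [[0.003, -0.001, -0.02], [0, 0, 0], 1],
    [[0.005, -0.001, -0.038], [0, 0, 0], 1],
    [[0.005, -0.001, -0.046], [0, 0, 0], 1],
    [[0.005, -0.001, -0.05], [0, 0, 0], 1],
    [[0.005, -0.001, -0.05], [0, 0, 0], 1],
  ],
)

```text
t: 4.28
tool_pos: [0.6281, 0.1854, 0.0689]
orientation: [-0.402, -3.113, 0.002]
force: [-20.5, -5.5, 35.3]
opening: 0.0007
```

jog_arm(
  commands=[
    [[0, 0, 0.1], [0, 0, 0], 1],
    [[0, 0, 0.25], [0, 0, -0.02], 1],
    [[-0.203, -0.912, 0.25], [0, 0, -0.439], -1],
    [[-0.203, -0.912, 0.25], [0, 0, -0.439], -1],
    [[-0.203, -0.912, 0.25], [0, 0, -0.439], -1],
    [[-0.203, -0.912, 0.25], [0, 0, -0.439], -1],
    [[-0.203, -0.912, 0.25], [0, 0, -0.439], -1],
    [[-0.203, -0.912, 0.25], [0, 0, -0.439], -1],
    [[-0.203, -0.912, 0.25], [0, 0, -0.439], -1],
    [[-0.203, -0.912, 0.25], [0, 0, -0.439], -1],
  ],
)

```text
t: 5.52
tool_pos: [0.5189, -0.3038, 0.2155]
orientation: [-2.543, -1.84, -0.002]
force: [0.7, -0.3, 0.7]
opening: 0.076
```

Run:
```python
from h import *
s=robot.read_state();R=cv2.Rodrigues(s['orientation'])[0]
print(s['t'],s['tool_pos'],s['q'],np.degrees(np.arctan2(R[1,1],R[0,1])),s['force'])
```

```text
5.525 [ 0.51889387 -0.30381047  0.21548986] [-0.61620086  0.1370437   1.48668719  0.00200366  1.51984206 -0.29847274] -18.210347691199296 [ 0.70066491 -0.25456607  0.70641713]
```

jog_arm(
  commands=[
    [[-0.021, -0.097, -0.06], [0, 0, -0.18], -1],
    [[-0.021, -0.097, -0.09], [0, 0, -0.18], -1],
    [[-0.021, -0.097, -0.09], [0, 0, -0.18], -1],
    [[-0.021, -0.097, -0.09], [0, 0, -0.18], -1],
    [[-0.021, -0.097, -0.09], [0, 0, -0.18], -1],
    [[-0.021, -0.097, -0.09], [0, 0, -0.18], -1],
    [[-0.021, -0.097, -0.09], [0, 0, -0.18], -1],
  ],
)

```text
t: 6.4
tool_pos: [0.5062, -0.3619, 0.1611]
orientation: [-3.134, -0.192, -0.003]
force: [0.2, 0.2, 0.2]
opening: 0.0931
```

Run:
```python
from h import *
s=robot.read_state();R=cv2.Rodrigues(s['orientation'])[0];T=s['tool_pos']
print(s['t'],T,np.degrees(np.arctan2(R[1,1],R[0,1])),s['opening'])
c=grab('top','b1t.png');d=grab('scene')
im=cv2.resize(d['pixels'][240:420,80:280],(667,600))[:,:,::-1].copy()
P=[T+R@[0,k,0] for k in(-.0464,0,.0464)]
for q in (proj(d,P)-[80,240])*3.333: cv2.circle(im,(int(q[0]),int(q[1])),3,(0,0,255),-1); print(q)
cv2.imwrite('pics/b1s.png',im)
print(proj(c,P))
# lid after closing
cv2.imwrite('pics/l1t.png',cv2.resize(c['pixels'][190:310,150:290],(700,600),interpolation=cv2.INTER_CUBIC)[:,:,::-1])
cv2.imwrite('pics/l1s.png',cv2.resize(d['pixels'][145:265,320:480],(800,600),interpolation=cv2.INTER_CUBIC)[:,:,::-1])
```

```text
6.4 [ 0.50618926 -0.3619198   0.16109668] -82.97747372724929 0.09313047294569189
[239.73837755 248.45135371]
[164.98105823 313.23664114]
[ 86.44348067 381.29793042]
[[503.8537131  254.84155716]
 [529.1127557  251.01575903]
 [554.31870751 247.19800218]]
```

View pics/b1s.png

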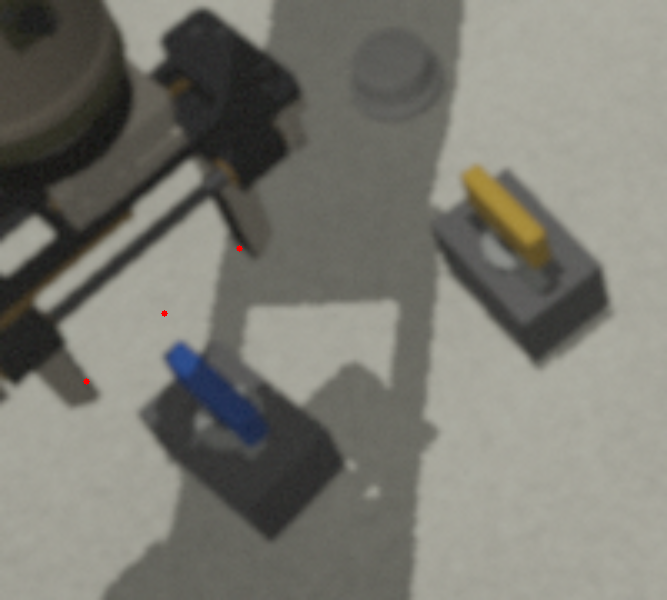

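View pics/b1t.png

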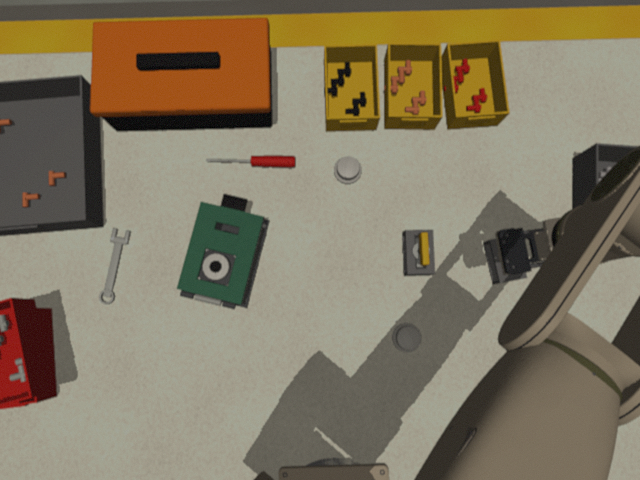

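View pics/l1t.png

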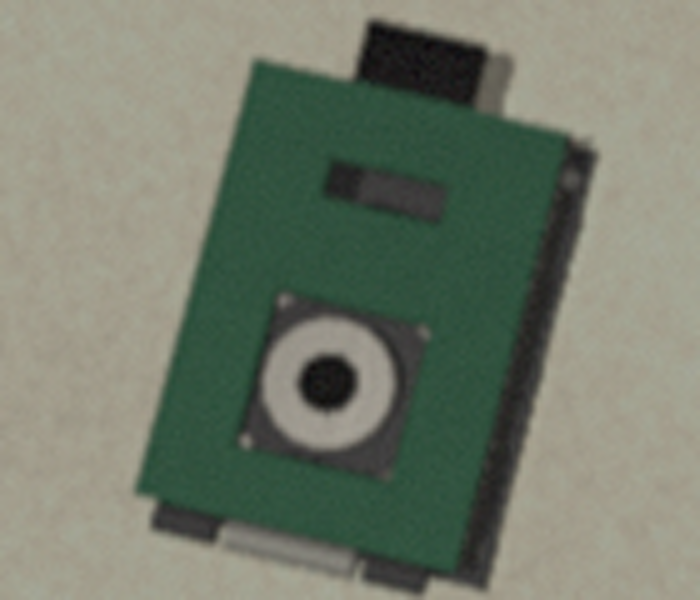

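View pics/l1s.png

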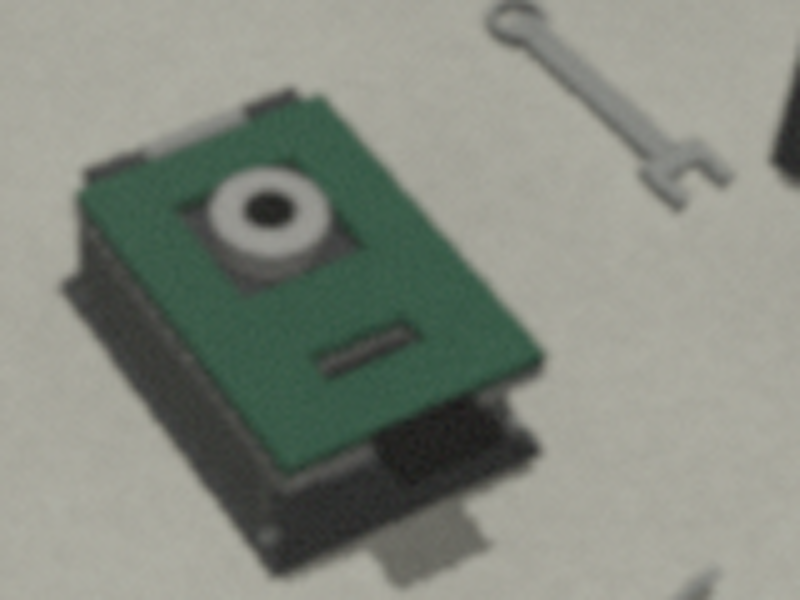

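jog_arm(
  commands=[
    [[0, 0, -0.07], [0, 0, 0], -1],
    [[0, 0, -0.13], [0, 0, 0], -1],
    [[0, 0, -0.163], [0, 0, 0], -1],
    [[0, 0, -0.163], [0, 0, 0], 0],
    [[0, 0, -0.163], [0, 0, 0], 0.5],
    [[0, 0, -0.163], [0, 0, 0], 1],
    [[0, 0, -0.163], [0, 0, 0], 1],
    [[0, 0, -0.163], [0, 0, 0], 1],
    [[0, 0, -0.163], [0, 0, 0], 1],
  ],
  newtons=40,
)

```text
t: 7.62
tool_pos: [0.5063, -0.362, 0.0636]
orientation: [-3.134, -0.198, -0.004]
force: [-0.5, 0.5, 0.1]
opening: 0.0376
```

jog_arm(
  commands=[
    [[0, 0, 0], [0, 0, 0], 1],
    [[0, 0, 0], [0, 0, 0], 1],
    [[0, 0, 0], [0, 0, 0], 1],
    [[0, 0, 0], [0, 0, 0], 1],
    [[0, 0, 0], [0, 0, 0], 1],
  ],
  newtons=40,
)

```text
t: 8.25
tool_pos: [0.5063, -0.3621, 0.0636]
orientation: [-3.134, -0.198, -0.004]
force: [-0.2, -2.0, -0.3]
opening: 0.0142
```

jog_arm(
  commands=[
    [[0, 0, 0.04], [0, 0, 0], 1],
    [[0, 0, 0.1], [0, 0, 0], 1],
    [[0, 0, 0.17], [0, 0, 0], 1],
    [[0, 0, 0.23], [0, 0, 0], 1],
    [[0, 0, 0.23], [0, 0, 0], 1],
  ],
)

```text
t: 8.88
tool_pos: [0.5078, -0.3632, 0.2052]
orientation: [3.133, 0.198, 0.011]
force: [-0.3, 0.3, -2.4]
opening: 0.0138
```

```bash
cat > look.py <<'E'
import sys
from h import *
tag=sys.argv[1]
s=robot.read_state();R=cv2.Rodrigues(s['orientation'])[0];T=s['tool_pos']
yaw=np.degrees(np.arctan2(R[1,1],R[0,1]))
print(s['t'],T,'tooly',yaw,s['opening'],s['force'],s['wrist_torque'],'tilt',R[:,2])
d=grab('scene')
q=proj(d,[T])[0]; o=(int(q[0])-60,int(q[1])-45)
o=(max(0,min(o[0],520)),max(0,min(o[1],390)))
im=cv2.resize(d['pixels'][o[1]:o[1]+90,o[0]:o[0]+120],(800,600),interpolation=cv2.INTER_CUBIC)[:,:,::-1].copy()
print('origin',o)
cv2.imwrite(f'pics/{tag}.png',im)
E
python3 look.py g1
```

```text
8.875 [ 0.50783083 -0.36320629  0.20516422] tooly -82.77627612092398 0.013780481143054758 [-0.28497872  0.2601973  -2.43070792] [-0.00556761  0.12961388 -0.0104738 ] tilt [ 0.00696859 -0.00230046 -0.99997307]
origin (60, 276)
```

View pics/g1.png

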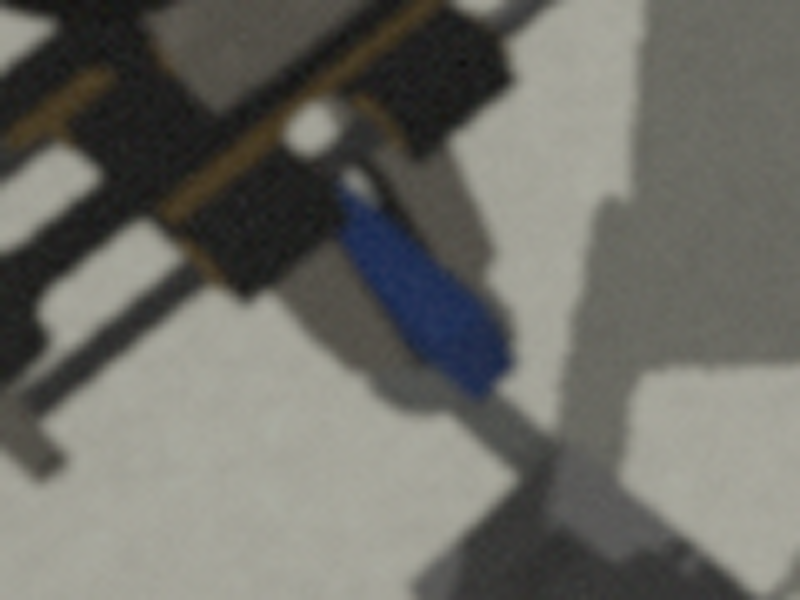

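```bash
cat > ov.py <<'E'
import sys
from h import *
# usage: overlay(tag, T,R, du,dv, dx)
def box(x0,x1,y0,y1,z0,z1): return np.array([[x,y,z] for x in(x0,x1) for y in(y0,y1) for z in(z0,z1)])
E8=[(0,1),(2,3),(4,5),(6,7),(0,2),(1,3),(4,6),(5,7),(0,4),(1,5),(2,6),(3,7)]
def overlay(fn,c,o,k,T,R,b,dx,dz=-.0164):
    im=cv2.resize(c['pixels'][o[1]:o[1]+int(600/k),o[0]:o[0]+int(800/k)],(800,600),interpolation=cv2.INTER_CUBIC)[:,:,::-1].copy()
    def dr(P,col):
        q=(proj(c,T+np.array(P)@R.T)+b-o+.5)*k
        for i,j in E8: cv2.line(im,tuple(int(v) for v in q[i]),tuple(int(v) for v in q[j]),col,1,cv2.LINE_AA)
    # tool frame: z down; key up = -z
    dr(box(dx-.032,dx+.032,-.007,.007,dz-.015,dz+.015),(0,255,255))
    dr(box(dx-.018,dx+.018,-.018,.018,dz+.027,dz+.033),(0,255,0))
    dr(box(dx-.022,dx+.022,-.0055,.0055,dz+.054,dz+.068),(255,0,255))
    dr(box(-.0075,.0075,.007,.0245,-.03,0),(0,0,255)); dr(box(-.0075,.0075,-.0245,-.007,-.03,0),(0,0,255))
    cv2.imwrite('pics/'+fn,im)
if __name__=='__main__':
    c=pickle.load(open('scene.pkl','rb'))
    s=robot.read_state();R=cv2.Rodrigues(s['orientation'])[0];T=s['tool_pos']
    a=sys.argv
    o=[int(a[2]),int(a[3])]
    overlay(a[1],c,np.array(o),800/120,T,R,np.array([float(a[4]),float(a[5])]),float(a[6]))
E
python3 ov.py g1o.png 60 276 2 2.5 0
```

```text
(no output)
```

View pics/g1o.png

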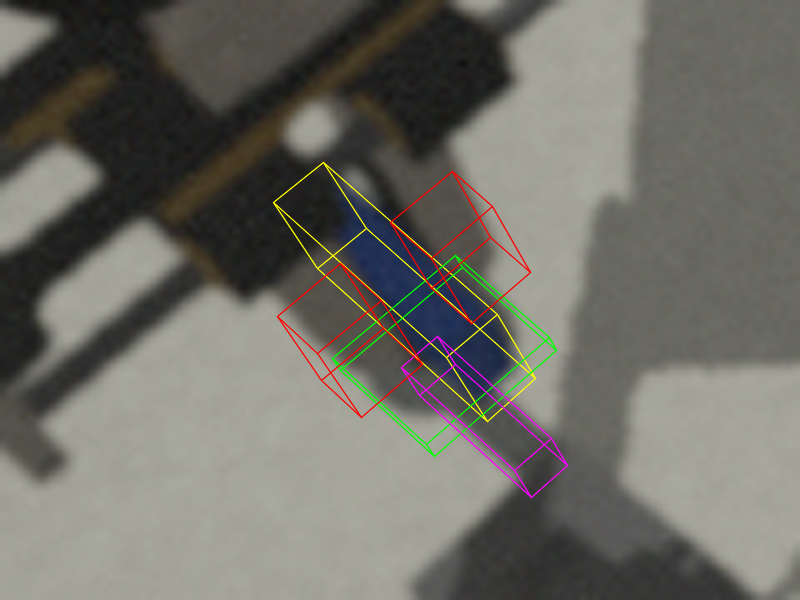

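Run:
```python
from h import *
from ov import *
c=pickle.load(open('scene.pkl','rb'));c['pixels']=cv2.imread('pics/scene0.png')[:,:,::-1]
t=pickle.load(open('top.pkl','rb'));t['pixels']=cv2.imread('pics/top0.png')[:,:,::-1]
a=np.radians(-83+0.); R=np.array([[-np.sin(a),np.cos(a),0],[np.cos(a),np.sin(a),0],[0,0,-1]]).T
y=np.array([np.cos(a),np.sin(a),0]);z=np.array([0,0,-1.]);x=np.cross(y,z);R=np.c_[x,y,z]
T=np.array([.506,-.362,.0636])
overlay('m0s.png',c,np.array([90,310]),800/120,T,R,np.zeros(2),0)
overlay('m0t.png',t,np.array([455,210]),800/120,T,R,np.zeros(2),0)
```

```text
(no output)
```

View pics/m0s.png

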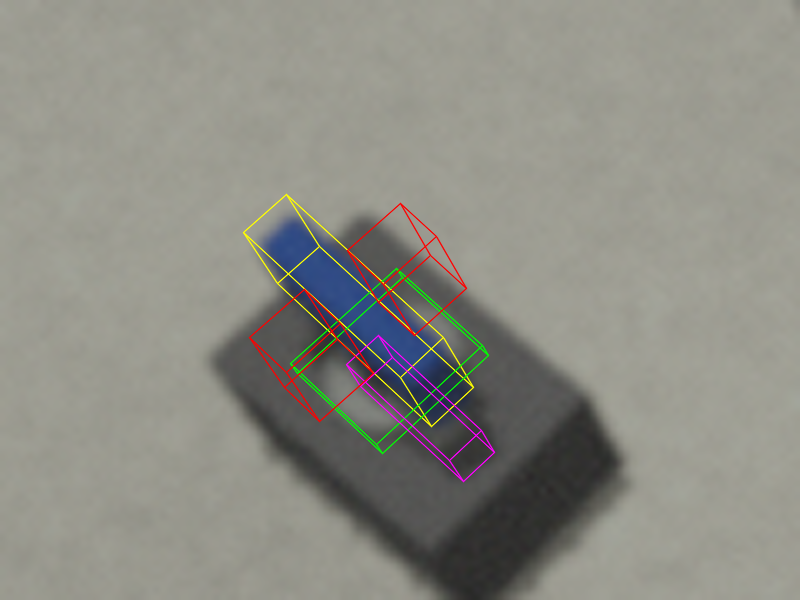

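View pics/m0t.png

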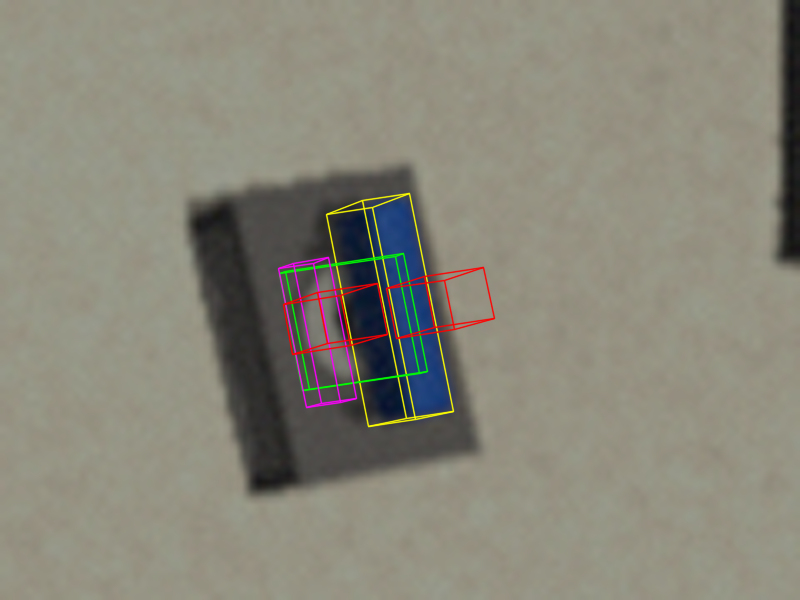

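```bash
cat > lidfit.py <<'E'
from h import *
from scipy.optimize import minimize
def model(p,c,off,k,shape):
    x,y,yaw=p;C,S=np.cos(yaw),np.sin(yaw)
    w=lambda P:np.c_[x+C*P[:,0]-S*P[:,1],y+S*P[:,0]+C*P[:,1],P[:,2]]
    def pl(x0,x1,y0,y1,z): return w(np.array([[x0,y0,z],[x1,y0,z],[x1,y1,z],[x0,y1,z]],float))
    m=np.zeros(shape,np.uint8)
    sh=lambda P:np.round(((proj(c,P)+.5-off)*k)*16).astype(np.int32)
    a=(np.vstack([sh(pl(0,.18,-.065,.065,.069)),sh(pl(0,.18,-.065,.065,.061))]))
    cv2.fillConvexPoly(m,cv2.convexHull(a),1,shift=4)
    for z0,(x0,x1,h) in ((0,WIN),(0,(.1325,.1475,.024))):
        A=sh(pl(x0,x1,-h,h,.069)); 
        m1=np.zeros_like(m);cv2.fillConvexPoly(m1,A,1,shift=4); m[m1>0]=0
    return m
WIN=(.029,.091,.031)
def gm(c,off,k,w,h):
    im=cv2.resize(c['pixels'][off[1]:off[1]+h,off[0]:off[0]+w],None,fx=k,fy=k,interpolation=cv2.INTER_LINEAR).astype(float)
    g=im[:,:,1]-im[:,:,0]
    lo,hi=np.percentile(g,5),np.percentile(g,90)
    return np.clip((g-lo)/(hi-lo),0,1)
if __name__=='__main__':
  for n,off,w,h in(('top',(150,185),140,130),('scene',(320,140),150,120)):
    c=pickle.load(open(n+'.pkl','rb'));k=6;off=np.array(off)
    g=gm(c,off,k,w,h)
    f=lambda p:np.abs(cv2.GaussianBlur(model(p,c,off,k,g.shape).astype(float),(0,0),4)-g).mean()
    best=None
    for p0 in ([.445,.2345,-.26],[.452,.238,-.26]):
        r=minimize(f,p0,method='Nelder-Mead',options=dict(initial_simplex=np.array(p0)+np.array([[0,0,0],[.006,0,0],[0,.006,0],[0,0,.03]])))
        if best is None or r.fun<best.fun: best=r
    p=best.x; print(n,p.round(4),best.fun,'slot',(p[0]+.14*np.cos(p[2])).round(4),(p[1]+.14*np.sin(p[2])).round(4))
    m=model(p,c,off,k,g.shape); vis=np.dstack([m*255,(g*255).astype(np.uint8),m*0]).astype(np.uint8)
    cv2.imwrite(f'pics/fit_{n}.png',cv2.resize(vis,(w*5,h*5)))
E
python3 lidfit.py
```

```text
top [ 0.4447  0.2347 -0.2647] 0.0536736889597392 slot 0.5798 0.1981
scene [ 0.4481  0.2364 -0.2666] 0.03792805322427908 slot 0.5831 0.1996
```

jog_arm(
  commands=[
    [[0.122, 0.936, 0], [0, 0, 0.188], 1],
    [[0.122, 0.936, 0], [0, 0, 0.188], 1],
    [[0.122, 0.936, 0], [0, 0, 0.188], 1],
    [[0.122, 0.936, 0], [0, 0, 0.188], 1],
    [[0.122, 0.936, 0], [0, 0, 0.188], 1],
    [[0.122, 0.936, 0], [0, 0, 0.188], 1],
    [[0.122, 0.936, 0], [0, 0, 0.188], 1],
    [[0.122, 0.936, 0], [0, 0, 0.188], 1],
    [[0.122, 0.936, 0], [0, 0, 0.188], 1],
    [[0.122, 0.936, 0], [0, 0, 0.188], 1],
  ],
)

```text
t: 10.18
tool_pos: [0.5779, 0.2034, 0.1986]
orientation: [-2.485, -1.914, 0.001]
force: [0.6, -0.7, -4.4]
opening: 0.0139
```

jog_arm(
  commands=[
    [[0, 0, -0.05], [0, 0, 0], 1],
    [[0, 0, -0.1], [0, 0, 0], 1],
    [[0, 0, -0.1], [0, 0, 0], 1],
    [[0, 0, -0.1], [0, 0, 0], 1],
  ],
)

```text
t: 10.68
tool_pos: [0.5778, 0.2028, 0.1386]
orientation: [-2.485, -1.913, 0.002]
force: [0.5, -0.6, -1.4]
opening: 0.0135
```

```bash
python3 look.py i1; python3 ov.py i1o.png 340 150 0 0 0
```

```text
10.675 [0.57784442 0.20277632 0.13861773] tooly -14.841984196465017 0.013467304091801873 [ 0.51663864 -0.64125795 -1.43886723] [-0.03402902  0.12352521 -0.0247306 ] tilt [-0.00443848  0.00351177 -0.99998398]
origin (334, 144)
```

View pics/i1.png

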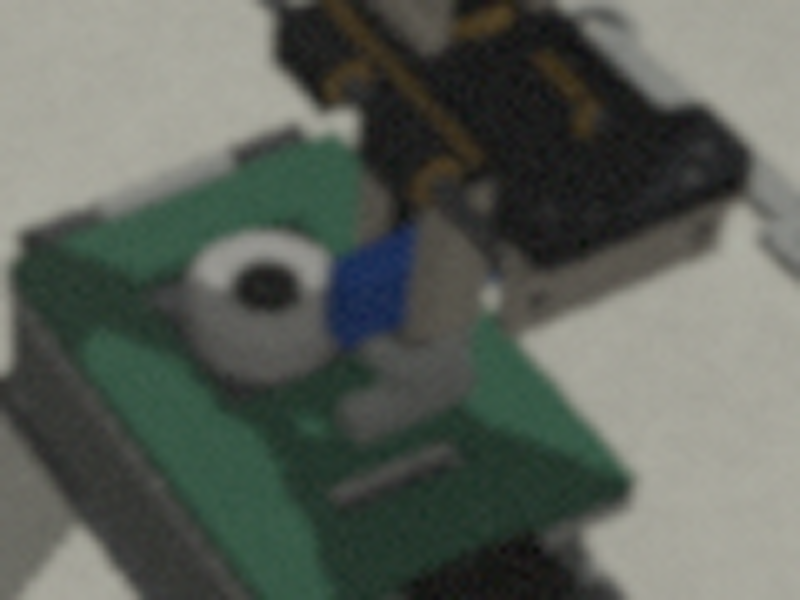

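View pics/i1o.png

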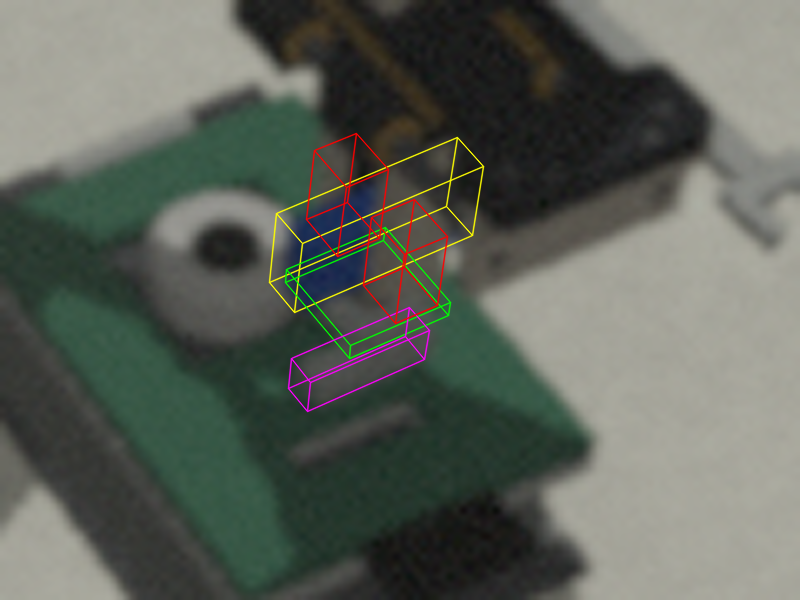

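jog_arm(
  commands=[
    [[0.007, -0.006, -0.02], [0, 0, -0.001], 1],
    [[0.007, -0.006, -0.02], [0, 0, -0.001], 1],
    [[0.007, -0.006, -0.02], [0, 0, -0.001], 1],
  ],
)

```text
t: 11.1
tool_pos: [0.5828, 0.1993, 0.1278]
orientation: [-2.492, -1.905, -0.001]
force: [0.1, -1.8, -2.7]
opening: 0.0136
```

```bash
python3 look.py i2; python3 ov.py i2o.png 340 150 0 0 0
python3 - <<'E'
from h import *
d=pickle.load(open('scene.pkl','rb'))
im=cv2.resize(d['pixels'][185:230,370:430],(800,600),interpolation=cv2.INTER_CUBIC)[:,:,::-1]
cv2.imwrite('pics/i2z.png',cv2.convertScaleAbs(im,alpha=1.8))
E
```

```text
11.1 [0.58279854 0.19932685 0.12775768] tooly -15.211091929096773 0.013627797566890176 [ 0.064838   -1.77907313 -2.73847296] [-0.1169822   0.07807333 -0.03278154] tilt [-0.00260051  0.00406766 -0.99998835]
origin (335, 149)
```

View pics/i2z.png

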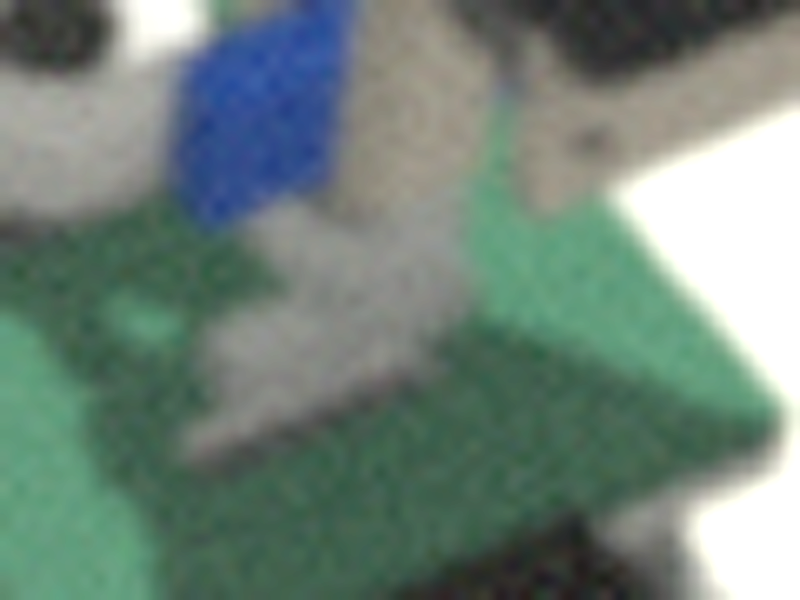

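View pics/i2o.png

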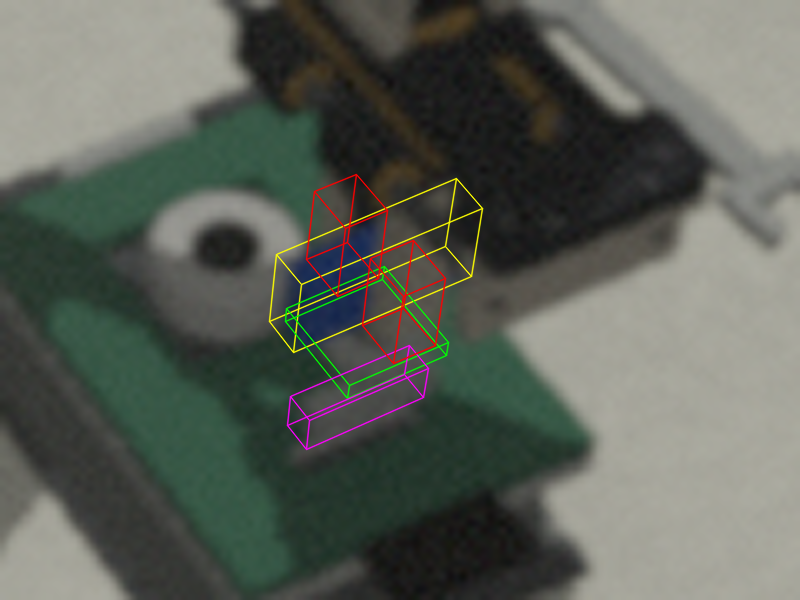

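jog_arm(
  commands=[
    [[0, -0.001, -0.008], [0, 0, 0], 1],
    [[0, -0.001, -0.014], [0, 0, 0], 1],
    [[0, -0.001, -0.018], [0, 0, 0], 1],
    [[0, -0.001, -0.018], [0, 0, 0], 1],
  ],
)

```text
t: 11.65
tool_pos: [0.5827, 0.1989, 0.117]
orientation: [-2.492, -1.905, -0.001]
force: [-0.2, -0.4, -2.5]
opening: 0.0137
```

```bash
python3 look.py i3
python3 - <<'E'
from h import *
d=pickle.load(open('scene.pkl','rb'))
im=cv2.resize(d['pixels'][185:230,370:430],(800,600),interpolation=cv2.INTER_CUBIC)[:,:,::-1]
im=cv2.convertScaleAbs(im,alpha=1.8)
yaw=-.2656;C,S=np.cos(yaw),np.sin(yaw)
P=[(.5831+C*a-S*b,.1996+S*a+C*b,.069) for a,b in((-.0075,-.024),(.0075,-.024),(.0075,.024),(-.0075,.024))]
q=((proj(d,P)-[370,185]+.5)*13.333).astype(int)
cv2.polylines(im,[q.reshape(-1,1,2)],True,(0,0,255),1)
cv2.imwrite('pics/i3z.png',im)
E
```

```text
11.65 [0.58272176 0.19886461 0.11698007] tooly -15.196283165587042 0.013666781991127036 [-0.21031128 -0.40376096 -2.5242029 ] [-0.06292689  0.25033228 -0.02715237] tilt [-0.00265895  0.00409035 -0.9999881 ]
origin (334, 153)
```

View pics/i3z.png

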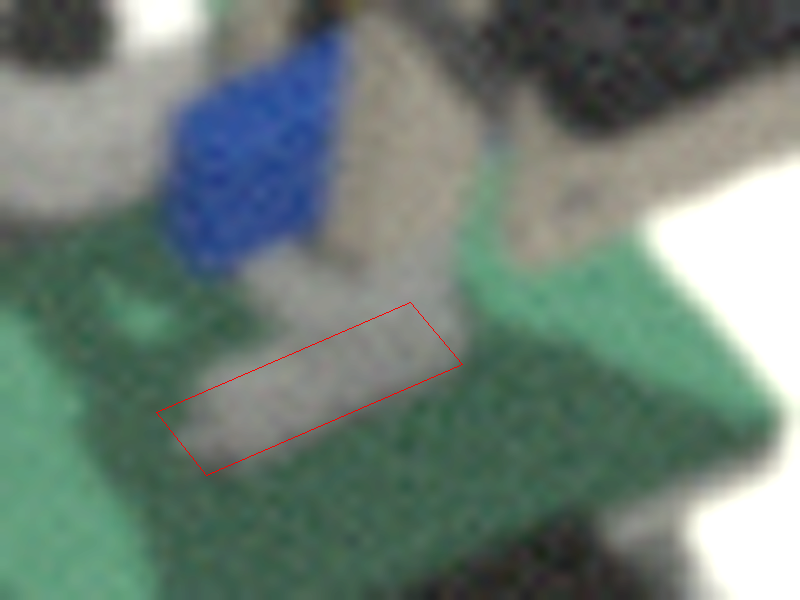

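jog_arm(
  commands=[
    [[0, 0, -0.008], [0, 0, 0], 1],
    [[0, 0, -0.016], [0, 0, 0], 1],
    [[0, 0, -0.024], [0, 0, 0], 1],
    [[0, 0, -0.024], [0, 0, 0], 1],
  ],
)

```text
t: 12.2
tool_pos: [0.582, 0.1988, 0.1014]
orientation: [-2.491, -1.905, 0.002]
force: [-0.2, -1.3, -2.9]
opening: 0.0139
```

jog_arm(
  commands=[
    [[0, 0, -0.01], [0, 0, 0], 1],
    [[0, 0, -0.02], [0, 0, 0], 1],
    [[0, 0, -0.026], [0, 0, 0], 1],
    [[0, 0, -0.027], [0, 0, 0], 1],
    [[0, 0, -0.027], [0, 0, 0], 1],
  ],
)

```text
t: 12.82
tool_pos: [0.5819, 0.1992, 0.0865]
orientation: [-2.491, -1.905, 0.001]
force: [-7.1, -1.3, 8.6]
opening: 0.0138
```

```bash
python3 look.py i4
```

```text
12.825 [0.58191787 0.19915986 0.08647402] tooly -15.188153116668651 0.01375542823923916 [-7.10816895 -1.2874196   8.59769971] [-0.40706166  1.3218088  -0.05231379] tilt [-0.00442599  0.004285   -0.99998102]
origin (332, 163)
```

View pics/i4.png

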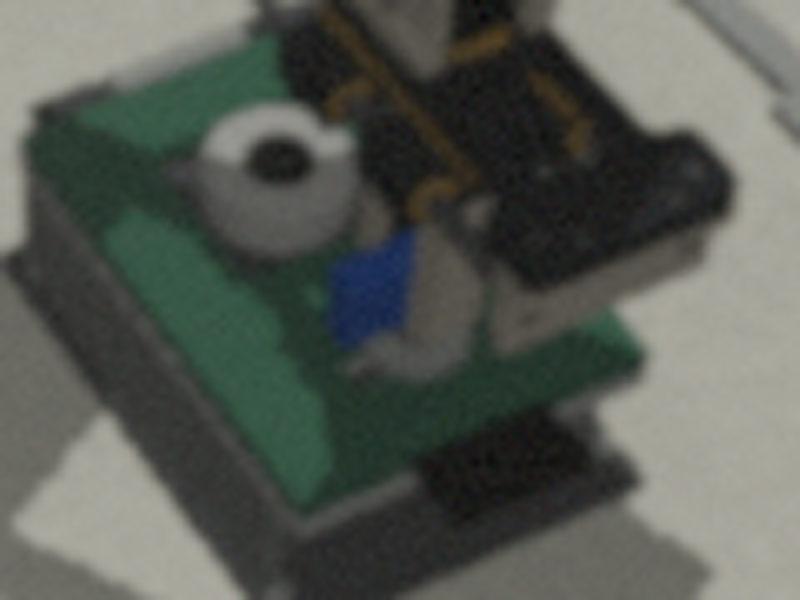

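jog_arm(
  commands=[
    [[-0.002, 0, -0.003], [0, 0, 0], 1],
    [[-0.002, 0, -0.003], [0, 0, 0], 1],
  ],
)

```text
t: 13.12
tool_pos: [0.5818, 0.1992, 0.0865]
orientation: [-2.492, -1.906, -0.002]
force: [-1.6, -1.5, 7.9]
opening: 0.0137
```

jog_arm(
  commands=[
    [[0, 0, -0.001], [0, 0, 0.028], 1],
    [[0, 0, -0.001], [0, 0, 0.056], 1],
    [[0, 0, -0.001], [0, 0, 0.084], 1],
    [[0, 0, -0.001], [0, 0, 0.112], 1],
    [[0, 0, -0.001], [0, 0, 0.14], 1],
    [[0, 0, -0.001], [0, 0, 0.168], 1],
    [[0, 0, -0.001], [0, 0, 0.196], 1],
    [[0, 0, -0.001], [0, 0, 0.224], 1],
    [[0, 0, -0.001], [0, 0, 0.25], 1],
    [[0, 0, -0.001], [0, 0, 0.25], 1],
  ],
)

```text
t: 14.38
tool_pos: [0.5825, 0.1993, 0.0866]
orientation: [-0.416, -3.111, 0.003]
force: [0.8, -1.7, 3.0]
opening: 0.0138
```

```bash
python3 look.py k1
```

```text
14.375 [0.58251562 0.1992541  0.08658556] tooly 74.75537010939655 0.01377735444798366 [ 0.75905527 -1.6797811   2.96960428] [-0.29745094 -0.15850685 -0.00345943] tilt [-0.00283971 -0.001619   -0.99999466]
origin (333, 163)
```

View pics/k1.png

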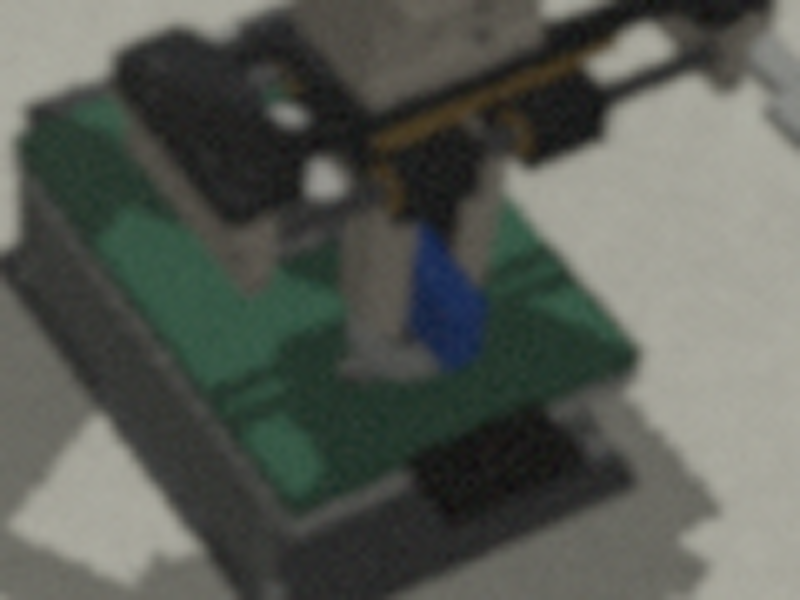

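jog_arm(
  commands=[
    [[0, 0, 0], [0, 0, 0], 0.5],
    [[0, 0, 0], [0, 0, 0], 0],
    [[0, 0, 0], [0, 0, 0], -1],
    [[0, 0, 0], [0, 0, 0], -1],
    [[0, 0, 0], [0, 0, 0], -1],
    [[0, 0, 0], [0, 0, 0], -1],
    [[0, 0, 0], [0, 0, 0], -1],
  ],
)

```text
t: 15.3
tool_pos: [0.5826, 0.1993, 0.0867]
orientation: [-0.421, -3.111, 0.003]
force: [-0.4, 0.1, 0.1]
opening: 0.0784
```

jog_arm(
  commands=[
    [[0, 0, 0.05], [0, 0, 0], -1],
    [[0, 0, 0.12], [0, 0, 0], -1],
    [[0, 0, 0.22], [0, 0, 0], -1],
    [[0, 0, 0.3], [0, 0, 0], -1],
    [[-0.1, -0.4, 0.3], [0, 0, 0], -1],
    [[-0.2, -0.6, 0.3], [0, 0, 0], -1],
    [[-0.2, -0.6, 0.3], [0, 0, 0], -1],
    [[-0.2, -0.6, 0.3], [0, 0, 0], -1],
    [[-0.2, -0.6, 0.3], [0, 0, 0], -1],
    [[-0.2, -0.6, 0.3], [0, 0, 0], -1],
  ],
)

```text
t: 16.55
tool_pos: [0.4632, -0.158, 0.2669]
orientation: [-0.42, -3.112, 0.003]
force: [0.8, -0.2, 0.4]
opening: 0.0926
```

Run:
```python
from h import *
c=grab('top');d=grab('scene')
cv2.imwrite('pics/ft.png',cv2.resize(c['pixels'][190:310,150:290],(700,600),interpolation=cv2.INTER_CUBIC)[:,:,::-1])
cv2.imwrite('pics/fs.png',cv2.resize(d['pixels'][145:265,320:480],(800,600),interpolation=cv2.INTER_CUBIC)[:,:,::-1])
s=robot.read_state();print(s['t'],s['tool_pos'],s['force'])
r=robot.trace('scene','blue_key_grip');
for n,cc in(('top',c),('scene',d)):
    for r in robot.trace(n,'blue_key_grip')[:1]:
        print(n,r['p'],r['uv'],cv2.minAreaRect(np.argwhere(r['pixels'])[:,::-1].astype(np.float32)), onz(cc,r['uv'],.112))
```

```text
16.65 [ 0.46204227 -0.16143993  0.26680189] [-0.49691427  0.35804461  0.78959654]
top 0.85 [229.6, 227.6] ((226.99998474121094, 226.99998474121094), (18.34120750427246, 34.152591705322266), 18.434947967529297) [[0.57234674 0.18523838 0.112     ]]
scene 0.58 [393.4, 206.1] ((394.5, 204.5), (29.0, 19.0), 90.0) [[0.59262464 0.18560962 0.112     ]]
```

View pics/ft.png

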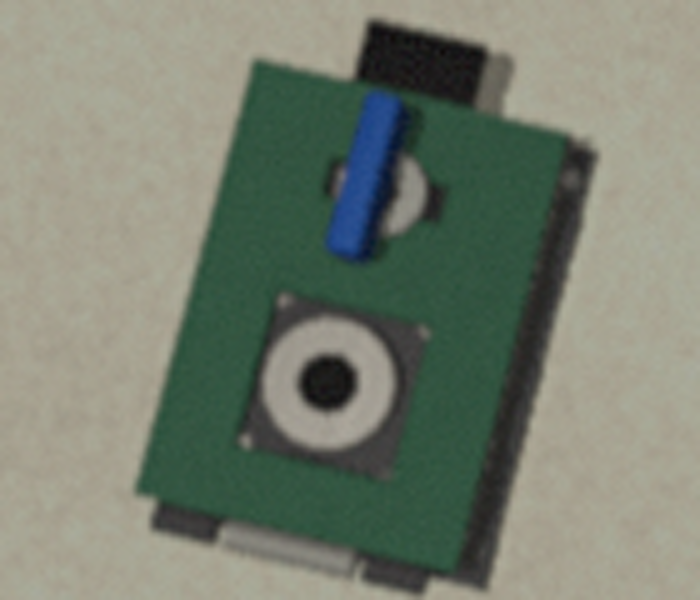

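View pics/fs.png

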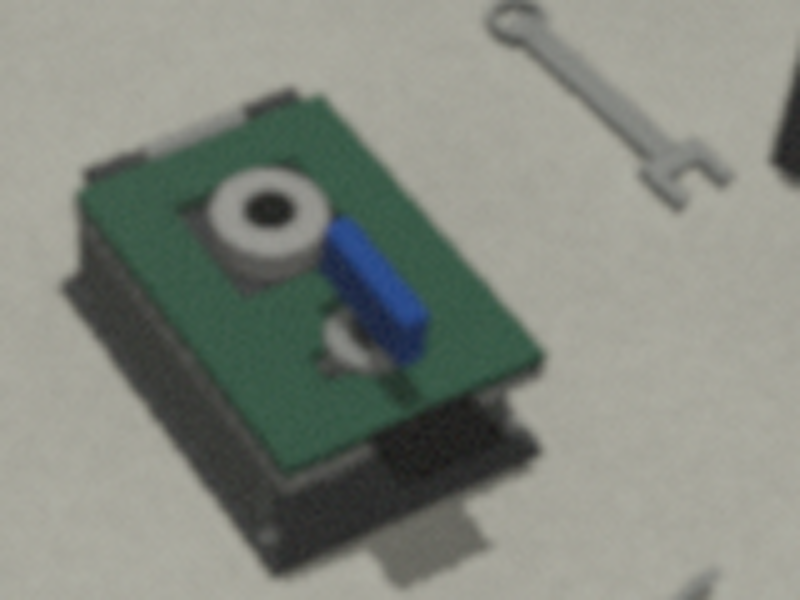

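```bash
python3 -c "
from plant import robot
print(robot.close_job())"
```

```text
the job is handed in; nothing more can be done
None
```

The lid is shut, and the blue key is seated in its slot, turned a quarter turn and released. I handed the job in at about 17 s; it reports no verdict.

**What was done:** I swung the lid shut by pressing on its tab. The blue key then went from its holder lengthwise through the lid's slot until it stopped moving under about 8–11 N. I turned it 90°, opened the gripper and moved the arm clear.

**Last checks:**
- **Seating:** the key stalled at a tool height of 86.5 mm and held that height through the turn. That puts the grip centre about 34 mm above the slot point, where 29 to 35.5 mm is allowed.
- **Angle:** in the last top picture the bar lies within about 1° of the lid's long edges, so it is square across the slot.
- **Position:** the slot's ends show evenly on both sides of the collar. The lid is level in both views.
- **Clear of everything:** the gripper was open and away, with no contact force.
- **Other objects:** the yellow key, housings and hand tools were not contacted. I did not measure them again at the end.

**Disagreements:**
- **Cameras:** the two differed by 3–9 mm in x, so I chose a slot position between their estimates. The key went in on the first try.
- **Final key position:** the network's masks gave positions about 10–15 mm off and 20 mm apart in x. They appear to include the collar, so I relied on the pictures and the measured tool pose instead.

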